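Ratchet the pressure vessel's closing spindle tight

TASK

Set the loose ratchet lever over the pin of the pressure vessel's closing spindle and tighten the spindle clockwise (seen from above), swinging the lever back and forth in the gap between the two brass fittings on the robot's side, which block a full turn. Stop when the spindle has come up solid and you have leaned firmly on the lever for a moment (about 13 N at its red end, never more than 25 N there, nor against a fitting). Then let go, leaving the lever seated on the spindle, and do not disturb the bottle, jar and beaker.

Things in the scene. Friction and masses are not known exactly. Their poses are not given: they have to be found in the camera images.
- vessel: Steel pressure vessel fixed on the bench, flange 196 mm across, its top 85 mm high; origin under its centre on the bench, z up. Its own -x points roughly to the robot. A seated lever whose bar points to vessel -x can swing freely 0.9 rad either way, then a brass fitting blocks it (solid there is not tight). A copper pipe rises to 145 mm at +x.
- gauge (a point): Top of the brass fitting with a gauge 40 mm across, 161 mm high; stem 16 mm thick below 147 mm, 85 mm from the spindle's axis, 1.17 rad from the vessel's -x direction.
- relief (a point): Top of the other brass fitting, with a red cap 26 mm across, 161 mm high; same stem, mirrored to the other side.
- spindle (a joint): Angle of the closing spindle in rad, growing clockwise seen from above. Turns stiffly (0.7 N m, about 5 N at the lever's red end), stays where left, comes up solid (fully tight) at 6.30. A crown 72 mm across on the vessel's axis with 8 brass ramp teeth, 45 degrees apart, 6 mm high, steep faces driven clockwise.
- spindle_seat (a point): Point on the spindle's axis at the tooth roots, 105 mm above the bench; a steel pin, 16 mm thick, rises 27 mm above it, tapering to 8 mm in the last 7 mm. The seated lever's origin lies on the axis, 0 to 2 mm above this point when meshed, up to 7 mm above while its dogs ride the ramps.
- lever: Loose ratchet lever, about 450 g, at first on the bench on its four dogs. Origin on the bore's axis at the dogs' underside, z up; the bar points to its own -x. Steel hub 68 mm across, z 7 to 32 mm, bore 20 mm across and 32 mm deep from below. Clockwise it drives the spindle; swung back it rides up 6 mm and clicks down every 45 degrees, if free to rise: push the bar, do not clamp it.
- lever_grip (a point): Centre of the black grip block's gripping zone on top of the hub, 53 mm above the lever's origin: block 32 mm along the bar, 20 mm across it, from 32 to 66 mm above the lever's origin. Grip it across the 20 mm to lift and set the lever.
- lever_end (a point): Middle of the red end of the bar, 140 mm from the bore's axis and 20 mm above the lever's origin, where to push sideways: red part 18 mm wide and high, 98 to 170 mm from the axis. The lever is balanced on its hub.
- amber: Loose amber glass bottle, 52 mm across, 110 mm high, origin under its centre; leave alone.
- jar: Loose white jar with red cap, 60 mm across, 90 mm high, origin under its centre; leave alone.
- beaker: Loose glass beaker, 60 mm across, 75 mm high, origin under its centre; leave alone.
Things that resemble listed ones, but are neither listed nor needed, are in the scene too. Of the things that look like the lever, the smaller one is meant.

How it is judged:
By the outcome, as a careful person would: the job done as asked, in the order asked, and still so for the second after the job is handed in, with the robot touching nothing.
It also fails if it takes over 72 s, if anything falls off the work surface, if the arm or the gripper's body presses on something with over 40 N, if the wrist force passes 120 N, or if a joint passes its speed limit or range.

ROBOT

A 7-joint arm with a two-finger parallel gripper is mounted at the origin on the work surface. World frame = base frame: x ahead of the robot, y to its left, z up, the work surface at z = 0. Lengths are in m, angles in rad, forces in N, time in s.
With the tool pointing down it reaches from about 0.35 to 0.9 m from the base axis. Payload 8.1 kg.
Tool frame: the origin (TCP) lies on the centre line of the jaws, within the pads' length; the fingertips stand 22 mm ahead of it and the grasp point (between the pads) lies 3 mm ahead of it; z points along the fingers, y is the line along which they close (so a half turn about z gives the same grasp; the last joint's range is limited). The gripper opens to 92 mm and grips with 3 to 60 N. Pads are 19 mm wide; open, the fingers measure 130 mm over their backs; the gripper's body (75 mm by 190 mm) begins 47 mm behind the grasp point.
Start: joints at [1.063, 0.434, 0.025, 1.573, -0.012, 1.134, -0.075], TCP at [0.246, -0.575, 0.249] pointing down, gripper open.
Joint ranges: [-2.62, 2.62], [-0.44, 2.09], [-1.27, 1.32], [0.08, 2.57], [-1.32, 4.46], [0.12, 2], [-2.74, 2.74]. Speed limits (rad/s): [2.22, 2.22, 3.01, 3.01, 3.14, 3.14, 3.14].

INTERFACE

Orientations are given as a unit quaternion [x, y, z, w].
In Python, from cell import r, cams gives the robot as it stands.
- The arm moves only by the tool arm_command, never from a script. Its argument "series" is a list of rows, each an object with "delta_pos": the shift along the world's x, y, z scaled (see below), a list of three; "rot": the turn, a rotation vector about the world's x, y, z scaled (see below), a list of three; "claw": the gripper's target within -1 to 1 (fully open at 1, half-way at 0, shut at -1). In form: [{"delta_pos": [tx, ty, tz], "rot": [ax, ay, az], "claw": claw}, ...]. A call has exactly 5 rows; each row is the pose to reach, as a shift and turn from the pose commanded when the call began; what a row does not reach only later rows make up. The controller multiplies each number of a shift by 800 mm and each number of a turn by 90 degrees. A row lasts 1/12 s, in which the tool goes at most 41.7 mm and 7.16 degrees, less where a joint would pass 70% of its speed; a pose out of reach is approached as far as the arm can. A call with a number of a shift or a turn outside -1 to 1 is refused whole. A call with a gripper value outside its range is refused whole. The fingers move at their own pace and stop on an object; the grip force is fixed at half the most. Time passes only in rows, so rows that repeat a pose let the fingers close, or fill a call up. It gives the time, the measured TCP pose, the force, the opening and the grip force at its end, in the units of the state.
- r.read_state(): the state, without advancing time (a new reading comes with each control period).
- cams.camera(name): name is "scene" or "top" or "wrist"; returns a dict with "img" (400x640x3 uint8, red, green, blue), "range_z" (400x640 float32, m along the optical axis (not along the pixel's ray), 0 where there is no reading), "camera_matrix" (3x3 intrinsics, pixels), "dist_coeffs" ([k1, k2, p1, p2, k3] as OpenCV has them; the pictures are not rectified), "rvec" (rotation vector, rad) and "tvec" (3), from world to camera coordinates, as OpenCV has them. Camera axes: x right, y down, z forward; pixel columns grow to the right and rows downward; lengths in m; the calibration is good to about 2 mm. A picture is of the moment at which its call begins.
- r.sign_off(): hands the job in; it is judged then, once.
The state is a dict: "t": time; "q": joint angles; "dq": joint speeds; "joint_efforts": joint torques, N m; "eef_pos": TCP position; "eef_rot": TCP orientation; "force": force on the tool from outside, world axes, zero at the start; "wrist_torque": the same for the moment, N m; "width": finger opening in m; "grip_force": force on a finger pad.
Only numpy, scipy, OpenCV 4.12 (cv2) and the standard library are available. Lean on these libraries where they do the work, as an engineer would, in place of code of your own. Each camera call takes 0.05 s, during which the arm holds its last target. There are 200 camera calls.

## Working session

There is one attempt and no reset: what is moved stays moved. The work goes in short steps, Python scripts to look and compute and a tool call to move; the robot and the scene stay as the last step left them, time stands still between calls to the robot, and variables do not carry over. Pictures are saved under pics/ and viewed, at most 10 in all, crops included, and the job is handed in when it is done.

Besides the shell and the picture viewer there is one more tool, called after "Call:" by a JSON object that holds its "name" and its "arguments", one argument or row to a line. arm_command: Moves the arm, as the interface text tells. Shifts and turns lie within -1 to 1; 1 stands for 800 mm of shift or 90 degrees of turn. Its arguments: {"type":"object","properties":{"series":{"type":"array","items":{"type":"object","properties":{"delta_pos":{"type":"array","items":{"type":"number","minimum":-1,"maximum":1}},"rot":{"type":"array","items":{"type":"number","minimum":-1,"maximum":1}},"claw":{"type":"number"}}}}},"required":["series"]}

```bash
mkdir -p pics
cat > h.py <<'E'
import numpy as np,cv2
from cell import r,cams
def grab(n,f=None):
    d=cams.camera(n)
    np.savez(f'{f or n}.npz',**{k:np.asarray(v) for k,v in d.items()})
    cv2.imwrite(f'pics/{f or n}.png',d['img'][:,:,::-1]); return d
def load(f): return dict(np.load(f'{f}.npz'))
def w(d,u,v,z=None):
    """pixel -> world; by range or by plane height z"""
    K,D=d['camera_matrix'],d['dist_coeffs']
    p=cv2.undistortPoints(np.array([[[u,v]]],float),K,D)[0,0]
    R=cv2.Rodrigues(d['rvec'])[0];t=np.ravel(d['tvec'])
    ray=R.T@np.array([p[0],p[1],1]);c=-R.T@t
    s=d['range_z'][int(round(v)),int(round(u))] if z is None else (z-c[2])/ray[2]
    return c+s*ray
E
python3 - <<'E'
from h import *
a=grab('top');b=grab('scene')
print(r.read_state())
cv2.imwrite('pics/both.png',cv2.resize(np.vstack([a['img'],b['img']])[:,:,::-1],(480,600)))
E
```

```text
{'t': 0.1, 'q': array([ 1.06339007,  0.43514971,  0.02502341,  1.57401299, -0.01158615,
        1.13398457, -0.07509483]), 'dq': array([ 0.00103613, -0.00088502, -0.00027652, -0.001704  ,  0.00045785,
       -0.00130161, -0.00070659]), 'joint_efforts': array([ 3.60712911e-03, -6.69127035e+01,  9.88312438e-01, -3.15142930e+01,
       -6.03558496e-02,  3.74735962e-02,  8.89594139e-05]), 'eef_pos': array([ 0.24590643, -0.57412847,  0.24802358]), 'eef_rot': array([ 9.79596491e-01,  2.00973175e-01, -2.20022411e-04, -6.69785556e-04]), 'force': array([-0.51560623,  0.37893362,  0.16600911]), 'wrist_torque': array([-0.01905721,  0.04138399,  0.02016024]), 'grip_force': 0.0, 'width': 0.09181111738003293}
```

View pics/top.png

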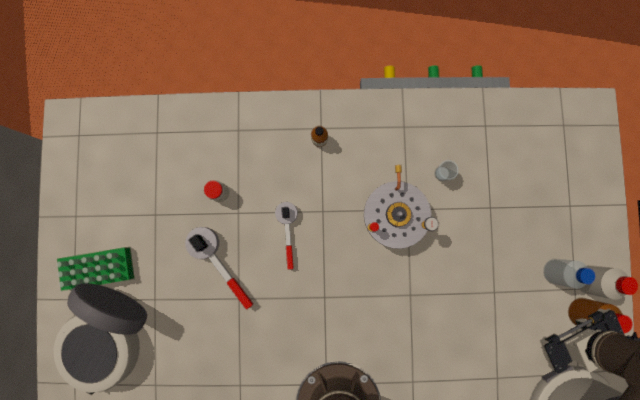

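View pics/scene.png

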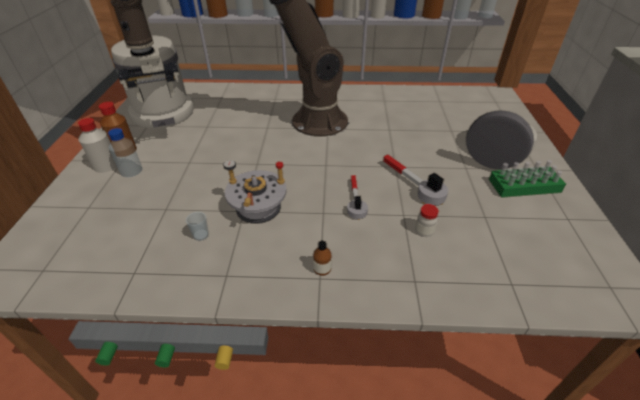

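The top view shows the small lever (hub near 286,213, red end near 290,258), the vessel (near 399,214), the gauge (432,224) and the relief (375,227). I'll enlarge it for exact pixels.

Run:
```python
from h import *
d=load('top');i=d['img'][:,:,::-1]
c=cv2.resize(i[160:280,265:445],None,fx=4.4,fy=4.4,interpolation=cv2.INTER_CUBIC);cv2.imwrite('pics/c1.png',c)
for n,u,v,z in [('block',285,212,.066),('redend',290,257,.029),('pin',399.5,214,.132),('gauge',432,224,.161),('relief',375,227,.161),('pipe',398.5,167,.145),('amber',319.5,131,.11),('jar',213.5,189,.09),('beaker',446,171,.05)]:
    print(n,w(d,u,v,z).round(4),w(d,u,v).round(4))
```

```text
block [0.5825 0.1435 0.066 ] [0.5828 0.1438 0.0617]
redend [0.4495 0.1338 0.029 ] [0.4493 0.1342 0.0236]
pin [ 0.5659 -0.1806  0.132 ] [ 0.5659 -0.1805  0.1323]
gauge [ 0.5352 -0.2631  0.161 ] [ 0.5353 -0.2639  0.1577]
relief [ 0.5308 -0.1076  0.161 ] [ 0.5308 -0.1076  0.1615]
pipe [ 0.6959 -0.1806  0.145 ] [ 0.6951 -0.1797  0.1498]
amber [0.8115 0.037  0.11  ] [0.8104 0.037  0.1142]
jar [0.6523 0.3487 0.09  ] [0.6521 0.3482 0.0919]
beaker [ 0.6965 -0.3416  0.05  ] [ 0.703  -0.3542  0.0077]
```

View pics/c1.png

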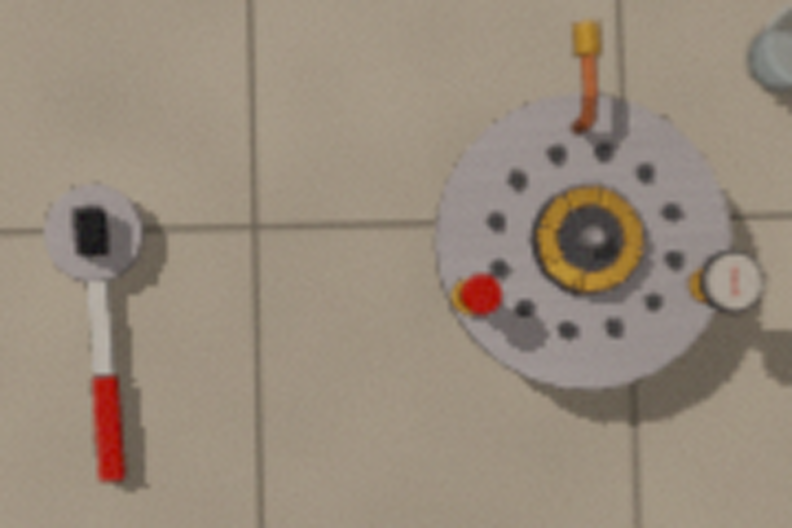

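The crop puts the hub at about (286,212.6), the red part's middle at (289.5,257.3) and the pin at (399.5,213.9). So the lever sits near (0.583, 0.143), its bar at +0.07 rad, and the spindle at (0.566, -0.181). Moving above the lever.

Call:
{"name": "arm_command", "arguments": {
  "series": [
    {"delta_pos":[0.017,0.036,0.002],"rot":[0,0,-0.009],"claw":1},
    {"delta_pos":[0.034,0.072,0.004],"rot":[0,0,-0.018],"claw":1},
    {"delta_pos":[0.051,0.108,0.006],"rot":[0,0,-0.027],"claw":1},
    {"delta_pos":[0.068,0.144,0.008],"rot":[0,0,-0.036],"claw":1},
    {"delta_pos":[0.085,0.18,0.01],"rot":[0,0,-0.043],"claw":1}
  ]
}}

```text
t: 0.52
eef_pos: [0.3144, -0.4289, 0.2564]
eef_rot: [0.986, 0.167, -0.0, -0.0]
force: [0.8, 0.3, 0.2]
width: 0.0918
grip_force: 0.0
```

Call:
{"name": "arm_command", "arguments": {
  "series": [
    {"delta_pos":[0.017,0.036,0],"rot":[0,0,-0.009],"claw":1},
    {"delta_pos":[0.034,0.072,0],"rot":[0,0,-0.018],"claw":1},
    {"delta_pos":[0.051,0.108,0],"rot":[0,0,-0.027],"claw":1},
    {"delta_pos":[0.068,0.144,0],"rot":[0,0,-0.036],"claw":1},
    {"delta_pos":[0.085,0.18,0],"rot":[0,0,-0.043],"claw":1}
  ]
}}

```text
t: 0.93
eef_pos: [0.3823, -0.2849, 0.2566]
eef_rot: [0.991, 0.134, -0.0, -0.0]
force: [0.5, -0.2, 0.7]
width: 0.0919
grip_force: 0.0
```

Call:
{"name": "arm_command", "arguments": {
  "series": [
    {"delta_pos":[0.017,0.036,0],"rot":[0,0,-0.009],"claw":1},
    {"delta_pos":[0.034,0.072,0],"rot":[0,0,-0.018],"claw":1},
    {"delta_pos":[0.051,0.108,0],"rot":[0,0,-0.027],"claw":1},
    {"delta_pos":[0.068,0.144,0],"rot":[0,0,-0.036],"claw":1},
    {"delta_pos":[0.085,0.18,0],"rot":[0,0,-0.043],"claw":1}
  ]
}}

```text
t: 1.35
eef_pos: [0.4503, -0.141, 0.2566]
eef_rot: [0.995, 0.1, -0.0, 0.0]
force: [0.2, -0.8, 0.7]
width: 0.0918
grip_force: 0.0
```

Call:
{"name": "arm_command", "arguments": {
  "series": [
    {"delta_pos":[0.017,0.036,0],"rot":[0,0,-0.009],"claw":1},
    {"delta_pos":[0.034,0.072,0],"rot":[0,0,-0.018],"claw":1},
    {"delta_pos":[0.051,0.108,0],"rot":[0,0,-0.027],"claw":1},
    {"delta_pos":[0.068,0.144,0],"rot":[0,0,-0.036],"claw":1},
    {"delta_pos":[0.085,0.18,0],"rot":[0,0,-0.043],"claw":1}
  ]
}}

```text
t: 1.77
eef_pos: [0.5183, 0.0029, 0.2565]
eef_rot: [0.998, 0.067, -0.0, 0.0]
force: [0.2, -0.7, 0.1]
width: 0.0917
grip_force: 0.0
```

Call:
{"name": "arm_command", "arguments": {
  "series": [
    {"delta_pos":[0.016,0.036,-0.02],"rot":[0,0,-0.009],"claw":1},
    {"delta_pos":[0.032,0.072,-0.04],"rot":[0,0,-0.018],"claw":1},
    {"delta_pos":[0.048,0.108,-0.06],"rot":[0,0,-0.027],"claw":1},
    {"delta_pos":[0.064,0.144,-0.08],"rot":[0,0,-0.036],"claw":1},
    {"delta_pos":[0.081,0.176,-0.1],"rot":[0,0,-0.041],"claw":1}
  ]
}}

```text
t: 2.18
eef_pos: [0.5829, 0.1444, 0.1756]
eef_rot: [0.999, 0.035, -0.0, -0.0]
force: [0.4, -1.3, 0.8]
width: 0.0914
grip_force: 0.0
```

Run:
```python
from h import *
d=grab('wrist','w1'); print(r.read_state()['eef_pos'],r.read_state()['eef_rot'])
```

```text
[0.58317719 0.15018133 0.17246396] [ 0.99929761  0.03740645 -0.00142432 -0.00173711]
```

View pics/w1.png

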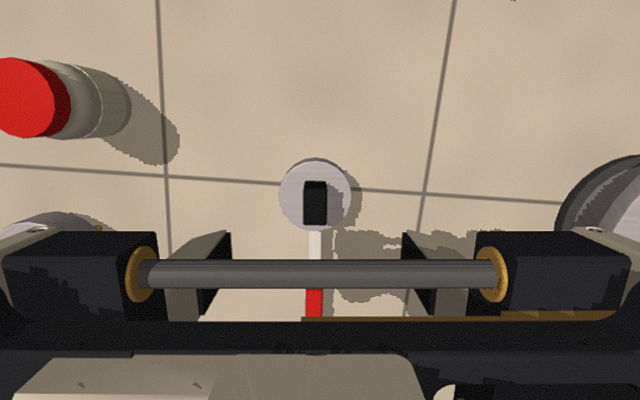

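Run:
```python
from h import *
d=load('w1')
for u,v,z in [(316,194,.032),(279,194,.032),(353,194,.032),(316,158,.032),(315,203,.066),(315,183,None),(315,195,None),(315,205,None),(315,220,None),(314,305,.029)]: print(u,v,w(d,u,v,z).round(4))
m=(d['img'].max(2)<60)[170:232,295:335]
ys,xs=np.nonzero(m);P=np.array([w(d,x+295,y+170) for y,x in zip(ys,xs)]);P=P[(P[:,2]>.06)&(P[:,2]<.07)]
print(len(P),P.min(0),P.max(0),P.mean(0))
s=r.read_state();print(s['eef_pos'],s['eef_rot'],s['dq'])
```

```text
316 194 [0.5836 0.1441 0.032 ]
279 194 [0.5812 0.178  0.032 ]
353 194 [0.5859 0.1102 0.032 ]
316 158 [0.6165 0.1464 0.032 ]
315 203 [0.5842 0.1449 0.066 ]
315 183 [0.5967 0.1459 0.0466]
315 195 [0.5909 0.1454 0.0663]
315 205 [0.5826 0.1448 0.0662]
315 220 [0.5696 0.1439 0.0656]
314 305 [0.4661 0.1379 0.029 ]
873 [0.56508811 0.13456181 0.06006185] [0.59725603 0.15478501 0.06834591] [0.58206058 0.1448131  0.06588536]
[0.58317719 0.15018133 0.17246396] [ 0.99929761  0.03740645 -0.00142432 -0.00173711] [ 0.03790729 -0.05171623 -0.01606213  0.06455502 -0.03525295  0.0450439
  0.11391816]
```

Call:
{"name": "arm_command", "arguments": {
  "series": [
    {"delta_pos":[0,0,-0.02],"rot":[0,0,0],"claw":1},
    {"delta_pos":[0,0,-0.045],"rot":[0,0,0],"claw":1},
    {"delta_pos":[0,0,-0.07],"rot":[0,0,0],"claw":0.5},
    {"delta_pos":[0,0,-0.08],"rot":[0,0,0],"claw":0.5},
    {"delta_pos":[0,0,-0.08],"rot":[0,0,0],"claw":0.5}
  ]
}}

```text
t: 2.65
eef_pos: [0.5814, 0.1416, 0.1105]
eef_rot: [0.999, 0.035, -0.002, 0.001]
force: [-1.0, -0.9, 1.1]
width: 0.076
grip_force: 0.0
```

Call:
{"name": "arm_command", "arguments": {
  "series": [
    {"delta_pos":[0.001,0.0035,-0.02],"rot":[0,0,0],"claw":0.5},
    {"delta_pos":[0.001,0.0035,-0.045],"rot":[0,0,0],"claw":0.5},
    {"delta_pos":[0.001,0.0035,-0.06],"rot":[0,0,0],"claw":0.5},
    {"delta_pos":[0.001,0.0035,-0.065],"rot":[0,0,0],"claw":0.5},
    {"delta_pos":[0.001,0.0035,-0.065],"rot":[0,0,0],"claw":0.2}
  ]
}}

```text
t: 3.07
eef_pos: [0.5834, 0.1448, 0.0604]
eef_rot: [0.999, 0.035, -0.001, 0.0]
force: [-0.6, -0.4, 0.5]
width: 0.0654
grip_force: 0.0
```

Call:
{"name": "arm_command", "arguments": {
  "series": [
    {"delta_pos":[0,0,0],"rot":[0,0,0],"claw":-1},
    {"delta_pos":[0,0,0],"rot":[0,0,0],"claw":-1},
    {"delta_pos":[0,0,0],"rot":[0,0,0],"claw":-1},
    {"delta_pos":[0,0,0],"rot":[0,0,0],"claw":-1},
    {"delta_pos":[0,0,0],"rot":[0,0,0],"claw":-1}
  ]
}}

```text
t: 3.48
eef_pos: [0.584, 0.1451, 0.0613]
eef_rot: [0.999, 0.035, 0.0, -0.0]
force: [-0.1, -0.4, -0.5]
width: 0.0331
grip_force: 0.0
```

Call:
{"name": "arm_command", "arguments": {
  "series": [
    {"delta_pos":[0,0,0],"rot":[0,0,0],"claw":-1},
    {"delta_pos":[0,0,0],"rot":[0,0,0],"claw":-1},
    {"delta_pos":[0,0,0],"rot":[0,0,0],"claw":-1},
    {"delta_pos":[0,0,0.01],"rot":[0,0,0],"claw":-1},
    {"delta_pos":[0,0,0.02],"rot":[0,0,0],"claw":-1}
  ]
}}

```text
t: 3.9
eef_pos: [0.5829, 0.1448, 0.0765]
eef_rot: [0.999, 0.035, -0.001, 0.0]
force: [0.5, -0.5, -4.2]
width: 0.0197
grip_force: 29.9
```

Call:
{"name": "arm_command", "arguments": {
  "series": [
    {"delta_pos":[0,0,0.03],"rot":[0,0,0],"claw":-1},
    {"delta_pos":[0,0,0.07],"rot":[0,0,0],"claw":-1},
    {"delta_pos":[0,0,0.12],"rot":[0,0,0],"claw":-1},
    {"delta_pos":[0,0,0.17],"rot":[0,0,0],"claw":-1},
    {"delta_pos":[0,-0.02,0.21],"rot":[0,0,0],"claw":-1}
  ]
}}

```text
t: 4.32
eef_pos: [0.5832, 0.1331, 0.2486]
eef_rot: [0.999, 0.038, 0.001, -0.002]
force: [1.8, 0.6, -3.9]
width: 0.0198
grip_force: 29.9
```

Call:
{"name": "arm_command", "arguments": {
  "series": [
    {"delta_pos":[0,-0.03,0],"rot":[0,0,-0.005],"claw":-1},
    {"delta_pos":[-0.004,-0.06,0],"rot":[0,0,-0.01],"claw":-1},
    {"delta_pos":[-0.008,-0.1,0],"rot":[0,0,-0.015],"claw":-1},
    {"delta_pos":[-0.01,-0.14,0],"rot":[0,0,-0.02],"claw":-1},
    {"delta_pos":[-0.012,-0.18,0],"rot":[0,0,-0.025],"claw":-1}
  ]
}}

```text
t: 4.73
eef_pos: [0.5733, -0.0162, 0.2454]
eef_rot: [1.0, 0.016, -0.0, 0.0]
force: [-0.2, 0.2, -3.5]
width: 0.02
grip_force: 29.9
```

Call:
{"name": "arm_command", "arguments": {
  "series": [
    {"delta_pos":[-0.001,-0.04,0],"rot":[0,0,0],"claw":-1},
    {"delta_pos":[-0.002,-0.08,0],"rot":[0,0,0],"claw":-1},
    {"delta_pos":[-0.003,-0.12,0],"rot":[0,0,0],"claw":-1},
    {"delta_pos":[-0.005,-0.15,0],"rot":[0,0,0],"claw":-1},
    {"delta_pos":[-0.007,-0.17,0],"rot":[0,0,0],"claw":-1}
  ]
}}

```text
t: 5.15
eef_pos: [0.5675, -0.1547, 0.2452]
eef_rot: [1.0, 0.014, -0.0, 0.001]
force: [0.1, -0.2, -5.4]
width: 0.0198
grip_force: 29.9
```

Call:
{"name": "arm_command", "arguments": {
  "series": [
    {"delta_pos":[0,-0.015,0],"rot":[0,0,0],"claw":-1},
    {"delta_pos":[0,-0.03,0],"rot":[0,0,0],"claw":-1},
    {"delta_pos":[0,-0.036,0],"rot":[0,0,0],"claw":-1},
    {"delta_pos":[0,-0.037,0],"rot":[0,0,0],"claw":-1},
    {"delta_pos":[0,-0.037,0],"rot":[0,0,0],"claw":-1}
  ]
}}

```text
t: 5.57
eef_pos: [0.5687, -0.1797, 0.2447]
eef_rot: [1.0, 0.016, -0.0, -0.0]
force: [0.3, 0.5, -3.8]
width: 0.0199
grip_force: 29.9
```

Run:
```python
from h import *
d=grab('scene','s2');t=grab('top','t2');a=grab('wrist','w2'); s=r.read_state();print(s['eef_pos'],s['eef_rot'],s['force'])
A=a['img'][:,:,::-1];B=cv2.resize(d['img'][130:230,200:310,::-1],None,fx=4,fy=4);B=cv2.copyMakeBorder(B,0,0,0,200,cv2.BORDER_CONSTANT)
C=cv2.resize(t['img'][160:280,340:460,::-1],(200*2,400))
B[:,440:640]=C[:,:200]
cv2.imwrite('pics/v2.png',cv2.resize(np.vstack([A,B]),(480,600)))
```

```text
[ 0.56878257 -0.17903768  0.24475695] [ 9.99865475e-01  1.63991915e-02  1.38358299e-05 -3.12206363e-04] [ 0.41153061  0.64555251 -3.83936076]
```

View pics/w2.png

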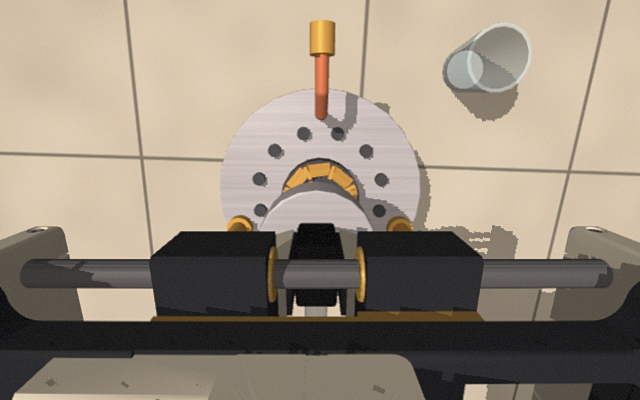

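Run:
```python
from h import *
from scipy.optimize import least_squares as ls
def cloud(d):
    K,D=d['camera_matrix'],d['dist_coeffs'];v,u=np.mgrid[0:400,0:640]
    p=cv2.undistortPoints(np.stack([u,v],-1).reshape(-1,1,2).astype(float),K,D)[:,0]
    z=d['range_z'].ravel();R=cv2.Rodrigues(d['rvec'])[0]
    return ((np.c_[p,np.ones(len(p))]*z[:,None]-d['tvec'].ravel())@R).reshape(400,640,3)
def rim(d,z0,tol,rad,c0,ymax=400,rr=(0,.12),name=''):
    P=cloud(d);m=(abs(P[...,2]-z0)<tol)&(np.hypot(P[...,0]-c0[0],P[...,1]-c0[1])<rr[1])
    m[ymax:]=0
    Q=P[m][:,:2];a=np.arctan2(*(Q-c0).T[::-1]);rr_=np.hypot(*(Q-c0).T)
    E=np.array([Q[i][np.argmax(rr_[i])] for k in np.arange(-3.14,3.14,.05) if len(i:=np.nonzero(abs(a-k)<.025)[0])>3])
    f=lambda p:np.hypot(*(E-p[:2]).T)-(p[2] if len(p)>2 else rad)
    s=ls(f,list(c0)+[rad],loss='soft_l1',f_scale=.001);print(name,len(E),s.x.round(4),np.median(P[m][:,2]))
for n in('w2','top','t2'):
    rim(load(n),.085,.004,.098,[.566,-.181],name=n+' flange')
rim(load('w2'),.216,.008,.034,[.567,-.179],rr=(0,.045),name='hub')
d=load('top');P=cloud(d)
m=(P[...,2]>.125)&(np.hypot(P[...,0]-.566,P[...,1]+.181)<.02);print('pin',m.sum(),P[m].mean(0))
```

```text
w2 flange 86 [ 0.5674 -0.1827  0.0961] 0.08520370820336395
top flange 126 [ 0.5681 -0.183   0.0967] 0.08440624485797014
t2 flange 81 [ 0.5685 -0.1811  0.0953] 0.08465658378546224
hub 58 [ 0.5607 -0.1794  0.0379] 0.21589171709438587
pin 24 [ 0.56760641 -0.18200365  0.12968311]
```

Call:
{"name": "arm_command", "arguments": {
  "series": [
    {"delta_pos":[0.002,-0.004,-0.015],"rot":[0,0,0],"claw":-1},
    {"delta_pos":[0.002,-0.004,-0.035],"rot":[0,0,0],"claw":-1},
    {"delta_pos":[0.002,-0.004,-0.05],"rot":[0,0,0],"claw":-1},
    {"delta_pos":[0.002,-0.004,-0.055],"rot":[0,0,0],"claw":-1},
    {"delta_pos":[0.002,-0.004,-0.055],"rot":[0,0,0],"claw":-1}
  ]
}}

```text
t: 6.13
eef_pos: [0.5693, -0.1833, 0.199]
eef_rot: [1.0, 0.016, -0.001, -0.0]
force: [-0.7, -1.4, -4.7]
width: 0.0196
grip_force: 29.9
```

Call:
{"name": "arm_command", "arguments": {
  "series": [
    {"delta_pos":[0,0,-0.005],"rot":[0,0,0],"claw":-1},
    {"delta_pos":[0,0,-0.01],"rot":[0,0,0],"claw":-1},
    {"delta_pos":[0,0,-0.014],"rot":[0,0,0],"claw":-1},
    {"delta_pos":[0,0,-0.018],"rot":[0,0,0],"claw":-1},
    {"delta_pos":[0,0,-0.018],"rot":[0,0,0],"claw":-1}
  ]
}}

```text
t: 6.55
eef_pos: [0.5698, -0.1837, 0.1858]
eef_rot: [1.0, 0.015, -0.0, -0.0]
force: [-0.8, 0.4, -4.3]
width: 0.0196
grip_force: 29.9
```

Call:
{"name": "arm_command", "arguments": {
  "series": [
    {"delta_pos":[0,0,-0.003],"rot":[0,0,0],"claw":-1},
    {"delta_pos":[0,0,-0.006],"rot":[0,0,0],"claw":-1},
    {"delta_pos":[0,0,-0.01],"rot":[0,0,0],"claw":-1},
    {"delta_pos":[0,0,-0.01],"rot":[0,0,0],"claw":-1},
    {"delta_pos":[0,0,-0.01],"rot":[0,0,0],"claw":-1}
  ]
}}

```text
t: 6.97
eef_pos: [0.57, -0.1837, 0.1781]
eef_rot: [1.0, 0.015, -0.0, -0.0]
force: [0.0, -0.5, -4.0]
width: 0.0196
grip_force: 29.9
```

Call:
{"name": "arm_command", "arguments": {
  "series": [
    {"delta_pos":[0,0,-0.002],"rot":[0,0,0],"claw":-1},
    {"delta_pos":[0,0,-0.004],"rot":[0,0,0],"claw":-1},
    {"delta_pos":[0,0,-0.006],"rot":[0,0,0],"claw":-1},
    {"delta_pos":[0,0,-0.006],"rot":[0,0,0],"claw":-1},
    {"delta_pos":[0,0,-0.006],"rot":[0,0,0],"claw":-1}
  ]
}}

```text
t: 7.38
eef_pos: [0.5701, -0.1837, 0.1734]
eef_rot: [1.0, 0.015, -0.0, 0.0]
force: [-0.4, -0.4, -4.8]
width: 0.0199
grip_force: 29.9
```

Call:
{"name": "arm_command", "arguments": {
  "series": [
    {"delta_pos":[0,0,-0.001],"rot":[0,0,0],"claw":-1},
    {"delta_pos":[0,0,-0.002],"rot":[0,0,0],"claw":-1},
    {"delta_pos":[0,0,-0.004],"rot":[0,0,0],"claw":-1},
    {"delta_pos":[0,0,-0.004],"rot":[0,0,0],"claw":-1},
    {"delta_pos":[0,0,-0.004],"rot":[0,0,0],"claw":-1}
  ]
}}

```text
t: 7.8
eef_pos: [0.5702, -0.1837, 0.1704]
eef_rot: [1.0, 0.015, 0.0, 0.0]
force: [-0.2, 0.2, -3.0]
width: 0.0199
grip_force: 29.9
```

Call:
{"name": "arm_command", "arguments": {
  "series": [
    {"delta_pos":[0,0,-0.001],"rot":[0,0,0],"claw":-1},
    {"delta_pos":[0,0,-0.002],"rot":[0,0,0],"claw":-1},
    {"delta_pos":[0,0,-0.003],"rot":[0,0,0],"claw":-1},
    {"delta_pos":[0,0,-0.003],"rot":[0,0,0],"claw":-1},
    {"delta_pos":[0,0,-0.003],"rot":[0,0,0],"claw":-1}
  ]
}}

```text
t: 8.22
eef_pos: [0.5709, -0.1835, 0.1697]
eef_rot: [1.0, 0.016, 0.001, 0.0]
force: [-3.2, 2.2, 11.3]
width: 0.0198
grip_force: 30.0
```

Call:
{"name": "arm_command", "arguments": {
  "series": [
    {"delta_pos":[0,0,0.003],"rot":[0,0,0],"claw":-1},
    {"delta_pos":[0,0,0.003],"rot":[0,0,0],"claw":-0.13},
    {"delta_pos":[0,0,0.003],"rot":[0,0,0],"claw":-0.13},
    {"delta_pos":[0,0,0.003],"rot":[0,0,0],"claw":-0.13},
    {"delta_pos":[0,0,0.003],"rot":[0,0,0],"claw":-0.13}
  ]
}}

```text
t: 8.63
eef_pos: [0.5702, -0.1838, 0.1703]
eef_rot: [1.0, 0.015, 0.0, 0.0]
force: [0.3, 0.2, -0.2]
width: 0.0389
grip_force: 0.0
```

Call:
{"name": "arm_command", "arguments": {
  "series": [
    {"delta_pos":[0,0,0.02],"rot":[0,0,0],"claw":-0.13},
    {"delta_pos":[0,0,0.04],"rot":[0,0,0],"claw":-0.13},
    {"delta_pos":[0,0,0.06],"rot":[0,0,0],"claw":-0.13},
    {"delta_pos":[0,0,0.08],"rot":[0,0,0],"claw":-0.13},
    {"delta_pos":[0,0,0.08],"rot":[0,0,0],"claw":-0.13}
  ]
}}

```text
t: 9.05
eef_pos: [0.5718, -0.184, 0.2375]
eef_rot: [1.0, 0.015, 0.002, 0.001]
force: [0.9, -0.9, 0.5]
width: 0.0399
grip_force: 0.0
```

Call:
{"name": "arm_command", "arguments": {
  "series": [
    {"delta_pos":[-0.04,0,0],"rot":[0,0,0],"claw":-0.13},
    {"delta_pos":[-0.08,0,0],"rot":[0,0,0],"claw":-0.13},
    {"delta_pos":[-0.12,0,0],"rot":[0,0,0],"claw":-0.13},
    {"delta_pos":[-0.15,0,0],"rot":[0,0,0],"claw":-0.13},
    {"delta_pos":[-0.17,0,0],"rot":[0,0,0],"claw":-0.13}
  ]
}}

```text
t: 9.47
eef_pos: [0.4312, -0.1838, 0.2336]
eef_rot: [1.0, 0.015, -0.001, 0.0]
force: [0.3, 0.0, 0.1]
width: 0.0402
grip_force: 0.0
```

Run:
```python
from h import *
a=grab('wrist','w3'); s=r.read_state();print(s['eef_pos'],s['eef_rot'],s['force'],s['width'])
```

```text
[ 0.42904873 -0.18402752  0.23359597] [ 9.99893092e-01  1.45186971e-02 -1.73482517e-03  5.07494749e-05] [-3.90073897  1.12358522 -1.44696576] 0.03969756622702457
```

View pics/w3.png

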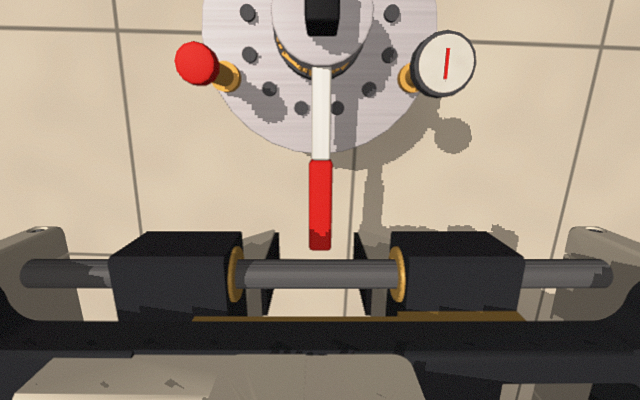

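The wrist view shows the lever on the spindle: red part from (320,160) to (320,250), relief cap at (196,63), gauge at (444,63). Both fittings are clear of the bar.

Run:
```python
from h import *
d=load('w3')
for n,u,v,z in [('red in',320.5,160,.136),('red out',320,239,.136),('bar in',321,72,.134),('relief',196,63,.161),('gauge',444,63,.161)]: print(n,w(d,u,v,z).round(4),w(d,u,v).round(4))
```

```text
red in [ 0.469  -0.1864  0.136 ] [ 0.4691 -0.1864  0.137 ]
red out [ 0.406  -0.1881  0.136 ] [ 0.4081 -0.188   0.1412]
bar in [ 0.5306 -0.1847  0.134 ] [ 0.5303 -0.1847  0.1363]
relief [ 0.53   -0.1069  0.161 ] [ 0.5302 -0.1066  0.1602]
gauge [ 0.5347 -0.2603  0.161 ] [ 0.5346 -0.2603  0.1611]
```

Run:
```python
from h import *
# rectify crown plane (z=.111) to world-aligned views: right=-y, up=+x ; 0.1 mm... 
def rect(d,z=.111,c=(.567,-.183),h=.042,n=400):
    g=np.linspace(h,-h,n);X,Y=np.meshgrid(g,g,indexing='ij')
    P=np.stack([c[0]+X,c[1]+Y,np.full_like(X,z)],-1).reshape(-1,3)
    q=cv2.projectPoints(P,d['rvec'],d['tvec'],d['camera_matrix'],d['dist_coeffs'])[0].reshape(n,n,2).astype(np.float32)
    return cv2.remap(d['img'][:,:,::-1].copy(),q,None,cv2.INTER_CUBIC)
a=rect(load('top'));b=rect(load('w2'))
cv2.imwrite('pics/crown.png',np.hstack([a,b]))
```

```text
(no output)
```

View pics/crown.png

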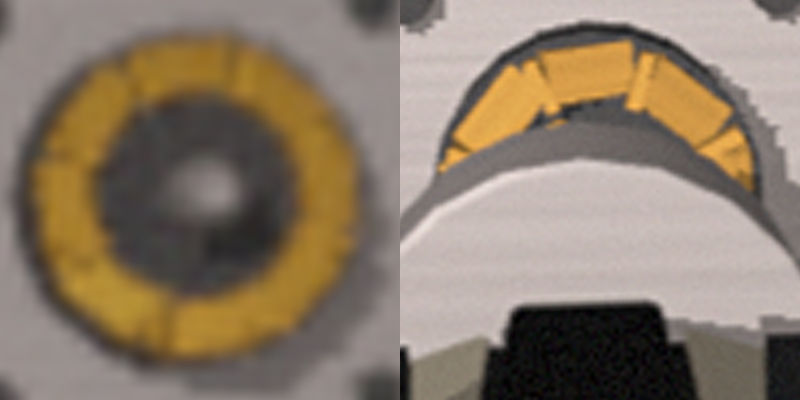

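Call:
{"name": "arm_command", "arguments": {
  "series": [
    {"delta_pos":[-0.002,-0.004,-0.03],"rot":[0,0,0],"claw":-0.35},
    {"delta_pos":[-0.002,-0.004,-0.07],"rot":[0,0,0],"claw":-0.35},
    {"delta_pos":[-0.002,-0.004,-0.1],"rot":[0,0,0],"claw":-0.35},
    {"delta_pos":[-0.002,-0.004,-0.12],"rot":[0,0,0],"claw":-0.35},
    {"delta_pos":[-0.002,-0.004,-0.123],"rot":[0,0,0],"claw":-0.35}
  ]
}}

```text
t: 9.93
eef_pos: [0.4307, -0.1863, 0.1329]
eef_rot: [1.0, 0.015, -0.002, -0.001]
force: [0.0, 0.0, 0.1]
width: 0.0297
grip_force: 0.0
```

```bash
cat > arc.py <<'E'
import sys,json,math
# arc.py a0 a1 n_calls : rows for n_calls*5 steps, exact grid differences (absolute poses rounded to 0.001 units)
a0,a1,n=float(sys.argv[1]),float(sys.argv[2]),int(sys.argv[3])
P=lambda a:(round(-140/.8*math.cos(a)),round(-140/.8*math.sin(a)),round(a/math.pi*2000))
N=5*n
for c in range(n):
    b=P(a0+(a1-a0)*5*c/N);print([tuple(round((p-q)/1000,3) for p,q in zip(P(a0+(a1-a0)*(5*c+i)/N),b)) for i in range(1,6)])
E
python3 - <<'E'
from h import *
s=r.read_state();print(s['eef_pos'],s['eef_rot'],s['force'],s['width'],s['t'])
E
python3 arc.py 0.03 0.83 2; echo; python3 arc.py .83 .03 3; python3 arc.py .03 -.77 3
```

```text
[ 0.43065292 -0.1863093   0.13290526] [ 9.99876960e-01  1.54776228e-02 -2.38112763e-03 -9.15404203e-04] [0.03685368 0.00083656 0.08456701] 0.0297247482037587 9.9333
[(0.001, -0.014, 0.051), (0.003, -0.028, 0.102), (0.006, -0.042, 0.153), (0.011, -0.055, 0.204), (0.016, -0.068, 0.255)]
[(0.006, -0.012, 0.051), (0.014, -0.024, 0.102), (0.022, -0.036, 0.153), (0.031, -0.046, 0.203), (0.041, -0.056, 0.254)]

[(-0.007, 0.006, -0.034), (-0.013, 0.013, -0.068), (-0.019, 0.02, -0.101), (-0.025, 0.028, -0.135), (-0.03, 0.036, -0.169)]
[(-0.005, 0.008, -0.034), (-0.009, 0.016, -0.068), (-0.013, 0.024, -0.102), (-0.016, 0.033, -0.136), (-0.019, 0.042, -0.17)]
[(-0.003, 0.009, -0.034), (-0.005, 0.018, -0.068), (-0.006, 0.027, -0.102), (-0.007, 0.036, -0.136), (-0.008, 0.046, -0.17)]
[(0.0, 0.009, -0.034), (0.001, 0.018, -0.068), (0.001, 0.028, -0.102), (0.003, 0.037, -0.136), (0.005, 0.046, -0.17)]
[(0.002, 0.009, -0.034), (0.005, 0.018, -0.068), (0.009, 0.027, -0.102), (0.012, 0.035, -0.135), (0.017, 0.043, -0.169)]
[(0.004, 0.008, -0.034), (0.01, 0.016, -0.068), (0.015, 0.024, -0.102), (0.021, 0.031, -0.136), (0.027, 0.038, -0.17)]
```

Call:
{"name": "arm_command", "arguments": {
  "series": [
    {"delta_pos":[-0.002,-0.014,0],"rot":[0,0,0.051],"claw":-0.35},
    {"delta_pos":[-0.001,-0.028,0],"rot":[0,0,0.102],"claw":-0.35},
    {"delta_pos":[0.002,-0.042,0],"rot":[0,0,0.153],"claw":-0.35},
    {"delta_pos":[0.007,-0.055,0],"rot":[0,0,0.204],"claw":-0.35},
    {"delta_pos":[0.012,-0.068,0],"rot":[0,0,0.255],"claw":-0.35}
  ]
}}

```text
t: 10.35
eef_pos: [0.4425, -0.2419, 0.1365]
eef_rot: [0.976, 0.216, 0.0, 0.0]
force: [1.2, -0.1, 0.7]
width: 0.0299
grip_force: 0.1
```

Call:
{"name": "arm_command", "arguments": {
  "series": [
    {"delta_pos":[0.006,-0.012,0],"rot":[0,0,0.051],"claw":-0.35},
    {"delta_pos":[0.014,-0.024,0],"rot":[0,0,0.102],"claw":-0.35},
    {"delta_pos":[0.022,-0.036,0],"rot":[0,0,0.153],"claw":-0.35},
    {"delta_pos":[0.031,-0.046,0],"rot":[0,0,0.203],"claw":-0.35},
    {"delta_pos":[0.041,-0.056,0],"rot":[0,0,0.254],"claw":-0.35}
  ]
}}

```text
t: 10.77
eef_pos: [0.475, -0.2868, 0.1365]
eef_rot: [0.914, 0.405, -0.0, 0.0]
force: [-1.8, 0.1, 1.5]
width: 0.0299
grip_force: 0.8
```

Call:
{"name": "arm_command", "arguments": {
  "series": [
    {"delta_pos":[-0.007,0.006,0],"rot":[0,0,-0.034],"claw":-0.35},
    {"delta_pos":[-0.013,0.013,0],"rot":[0,0,-0.068],"claw":-0.35},
    {"delta_pos":[-0.019,0.02,0],"rot":[0,0,-0.101],"claw":-0.35},
    {"delta_pos":[-0.025,0.028,0],"rot":[0,0,-0.135],"claw":-0.35},
    {"delta_pos":[-0.03,0.036,0],"rot":[0,0,-0.169],"claw":-0.35}
  ]
}}

```text
t: 11.18
eef_pos: [0.451, -0.2574, 0.1366]
eef_rot: [0.961, 0.277, 0.0, 0.0]
force: [-0.4, 0.1, -0.3]
width: 0.0299
grip_force: 0.1
```

Run:
```python
from h import *
s=r.read_state();print(s['eef_pos'],s['eef_rot'],s['force'],s['wrist_torque'],s['width'],s['t'])
d=grab('top','t4')
```

```text
[ 0.45104372 -0.25739918  0.13656934] [9.60785553e-01 2.77292155e-01 2.62878089e-04 3.34697564e-04] [-0.44109757  0.06237319 -0.2730267 ] [-0.03358441 -0.05000195 -0.02650555] 0.02988948538906895 11.1833
```

Call:
{"name": "arm_command", "arguments": {
  "series": [
    {"delta_pos":[-0.005,0.008,0],"rot":[0,0,-0.034],"claw":-0.35},
    {"delta_pos":[-0.009,0.016,0],"rot":[0,0,-0.068],"claw":-0.35},
    {"delta_pos":[-0.013,0.024,0],"rot":[0,0,-0.102],"claw":-0.35},
    {"delta_pos":[-0.016,0.033,0],"rot":[0,0,-0.136],"claw":-0.35},
    {"delta_pos":[-0.019,0.042,0],"rot":[0,0,-0.17],"claw":-0.35}
  ]
}}

```text
t: 11.65
eef_pos: [0.4369, -0.2252, 0.137]
eef_rot: [0.989, 0.147, 0.001, 0.001]
force: [2.0, -4.7, 0.5]
width: 0.03
grip_force: 2.5
```

```bash
python3 - <<'E'
from h import *
s=r.read_state();print(s['eef_pos'],s['eef_rot'],s['force'],s['wrist_torque'],s['width'],s['t'],s['grip_force'])
E
for i in "0.03 -0.17 2" "-.17 -.37 2" ; do python3 arc.py $i; done
```

```text
[ 0.43694689 -0.22522617  0.13698059] [0.98908734 0.14731898 0.00117961 0.00139715] [ 2.020787   -4.70810378  0.51681763] [-1.04029104 -0.30236474  0.07657901] 0.030000900617291357 11.65 2.491664463886991
[(0.0, 0.003, -0.013), (0.0, 0.007, -0.025), (0.0, 0.01, -0.038), (0.0, 0.014, -0.051), (0.0, 0.017, -0.064)]
[(0.001, 0.004, -0.012), (0.001, 0.007, -0.025), (0.001, 0.011, -0.038), (0.002, 0.014, -0.05), (0.003, 0.018, -0.063)]
[(0.0, 0.003, -0.013), (0.001, 0.006, -0.026), (0.002, 0.01, -0.038), (0.002, 0.013, -0.051), (0.003, 0.017, -0.064)]
[(0.001, 0.003, -0.013), (0.002, 0.006, -0.025), (0.003, 0.01, -0.038), (0.005, 0.013, -0.051), (0.006, 0.016, -0.064)]
```

Call:
{"name": "arm_command", "arguments": {
  "series": [
    {"delta_pos":[-0.001,0.004,0],"rot":[0,0,-0.014],"claw":-0.35},
    {"delta_pos":[-0.001,0.007,0],"rot":[0,0,-0.028],"claw":-0.35},
    {"delta_pos":[-0.002,0.011,0],"rot":[0,0,-0.042],"claw":-0.35},
    {"delta_pos":[-0.002,0.015,0],"rot":[0,0,-0.056],"claw":-0.35},
    {"delta_pos":[-0.003,0.018,0],"rot":[0,0,-0.068],"claw":-0.35}
  ]
}}

```text
t: 12.07
eef_pos: [0.4335, -0.2105, 0.1363]
eef_rot: [0.995, 0.095, 0.0, 0.001]
force: [0.5, -5.7, 1.0]
width: 0.0301
grip_force: 2.5
```

Call:
{"name": "arm_command", "arguments": {
  "series": [
    {"delta_pos":[0,0,0],"rot":[0,0,0],"claw":-0.35},
    {"delta_pos":[0,0,0],"rot":[0,0,0],"claw":-0.35},
    {"delta_pos":[0,0,0],"rot":[0,0,0],"claw":-0.35},
    {"delta_pos":[0,0,0],"rot":[0,0,0],"claw":-0.35},
    {"delta_pos":[0,0,0],"rot":[0,0,0],"claw":-0.35}
  ]
}}

```text
t: 12.48
eef_pos: [0.4334, -0.2101, 0.1361]
eef_rot: [0.995, 0.096, -0.0, 0.0]
force: [-1.9, -5.6, 1.7]
width: 0.03
grip_force: 2.3
```

```bash
python3 arc.py .19 -.83 4; echo; python3 arc.py -.83 .91 4; echo;python3 arc.py .91 .01 4
```

```text
[(-0.001, 0.009, -0.033), (-0.002, 0.018, -0.065), (-0.003, 0.027, -0.097), (-0.003, 0.035, -0.13), (-0.003, 0.044, -0.162)]
[(0.001, 0.009, -0.033), (0.002, 0.018, -0.065), (0.004, 0.027, -0.098), (0.006, 0.036, -0.13), (0.009, 0.044, -0.163)]
[(0.003, 0.008, -0.032), (0.006, 0.017, -0.065), (0.01, 0.025, -0.097), (0.014, 0.033, -0.13), (0.019, 0.04, -0.162)]
[(0.005, 0.008, -0.033), (0.011, 0.015, -0.065), (0.016, 0.021, -0.097), (0.022, 0.028, -0.13), (0.029, 0.034, -0.162)]

[(-0.011, -0.011, 0.055), (-0.021, -0.022, 0.11), (-0.029, -0.035, 0.166), (-0.037, -0.048, 0.221), (-0.044, -0.062, 0.277)]
[(-0.005, -0.014, 0.055), (-0.009, -0.029, 0.11), (-0.011, -0.044, 0.166), (-0.013, -0.059, 0.221), (-0.013, -0.074, 0.276)]
[(0.001, -0.015, 0.056), (0.004, -0.03, 0.111), (0.008, -0.045, 0.167), (0.013, -0.059, 0.222), (0.019, -0.073, 0.277)]
[(0.008, -0.013, 0.056), (0.017, -0.026, 0.111), (0.026, -0.037, 0.167), (0.037, -0.048, 0.222), (0.049, -0.058, 0.277)]

[(-0.007, 0.005, -0.028), (-0.012, 0.01, -0.057), (-0.018, 0.016, -0.086), (-0.023, 0.021, -0.114), (-0.029, 0.027, -0.143)]
[(-0.004, 0.006, -0.029), (-0.009, 0.013, -0.057), (-0.013, 0.02, -0.086), (-0.017, 0.026, -0.115), (-0.021, 0.033, -0.143)]
[(-0.003, 0.007, -0.029), (-0.006, 0.015, -0.057), (-0.009, 0.022, -0.086), (-0.011, 0.03, -0.115), (-0.013, 0.037, -0.143)]
[(-0.002, 0.008, -0.029), (-0.003, 0.016, -0.058), (-0.004, 0.024, -0.086), (-0.005, 0.031, -0.115), (-0.005, 0.039, -0.144)]
```

Call:
{"name": "arm_command", "arguments": {
  "series": [
    {"delta_pos":[-0.003,0.009,0],"rot":[0,0,-0.033],"claw":-0.35},
    {"delta_pos":[-0.005,0.018,0],"rot":[0,0,-0.065],"claw":-0.35},
    {"delta_pos":[-0.007,0.027,0],"rot":[0,0,-0.097],"claw":-0.35},
    {"delta_pos":[-0.008,0.035,0],"rot":[0,0,-0.13],"claw":-0.35},
    {"delta_pos":[-0.008,0.044,0],"rot":[0,0,-0.162],"claw":-0.35}
  ]
}}

```text
t: 12.9
eef_pos: [0.4285, -0.1745, 0.1365]
eef_rot: [0.999, -0.032, 0.002, 0.0]
force: [4.1, -5.0, 0.1]
width: 0.03
grip_force: 2.4
```

Call:
{"name": "arm_command", "arguments": {
  "series": [
    {"delta_pos":[0.001,0.009,0],"rot":[0,0,-0.033],"claw":-0.35},
    {"delta_pos":[0.002,0.018,0],"rot":[0,0,-0.065],"claw":-0.35},
    {"delta_pos":[0.004,0.027,0],"rot":[0,0,-0.098],"claw":-0.35},
    {"delta_pos":[0.006,0.036,0],"rot":[0,0,-0.13],"claw":-0.35},
    {"delta_pos":[0.009,0.044,0],"rot":[0,0,-0.163],"claw":-0.35}
  ]
}}

```text
t: 13.32
eef_pos: [0.435, -0.1391, 0.1363]
eef_rot: [0.987, -0.16, 0.001, 0.0]
force: [1.5, -4.6, 1.3]
width: 0.0297
grip_force: 2.4
```

Call:
{"name": "arm_command", "arguments": {
  "series": [
    {"delta_pos":[0.003,0.008,0],"rot":[0,0,-0.032],"claw":-0.35},
    {"delta_pos":[0.006,0.017,0],"rot":[0,0,-0.065],"claw":-0.35},
    {"delta_pos":[0.01,0.025,0],"rot":[0,0,-0.097],"claw":-0.35},
    {"delta_pos":[0.014,0.033,0],"rot":[0,0,-0.13],"claw":-0.35},
    {"delta_pos":[0.019,0.04,0],"rot":[0,0,-0.162],"claw":-0.35}
  ]
}}

```text
t: 13.73
eef_pos: [0.4496, -0.1071, 0.1361]
eef_rot: [0.959, -0.284, 0.0, 0.0]
force: [-1.2, -5.4, 1.3]
width: 0.0299
grip_force: 2.4
```

Call:
{"name": "arm_command", "arguments": {
  "series": [
    {"delta_pos":[0.005,0.008,0],"rot":[0,0,-0.033],"claw":-0.35},
    {"delta_pos":[0.011,0.015,0],"rot":[0,0,-0.065],"claw":-0.35},
    {"delta_pos":[0.016,0.021,0],"rot":[0,0,-0.097],"claw":-0.35},
    {"delta_pos":[0.022,0.028,0],"rot":[0,0,-0.13],"claw":-0.35},
    {"delta_pos":[0.029,0.034,0],"rot":[0,0,-0.162],"claw":-0.35}
  ]
}}

```text
t: 14.15
eef_pos: [0.4721, -0.0799, 0.1358]
eef_rot: [0.915, -0.403, -0.001, 0.0]
force: [-2.4, -4.4, 1.1]
width: 0.0297
grip_force: 2.4
```

Call:
{"name": "arm_command", "arguments": {
  "series": [
    {"delta_pos":[-0.011,-0.011,0],"rot":[0,0,0.055],"claw":-0.35},
    {"delta_pos":[-0.021,-0.022,0],"rot":[0,0,0.11],"claw":-0.35},
    {"delta_pos":[-0.029,-0.035,0],"rot":[0,0,0.166],"claw":-0.35},
    {"delta_pos":[-0.037,-0.048,0],"rot":[0,0,0.221],"claw":-0.35},
    {"delta_pos":[-0.044,-0.062,0],"rot":[0,0,0.277],"claw":-0.35}
  ]
}}

```text
t: 14.57
eef_pos: [0.4371, -0.1286, 0.1359]
eef_rot: [0.981, -0.192, -0.0, -0.001]
force: [0.4, 0.2, 0.4]
width: 0.0302
grip_force: 0.6
```

Call:
{"name": "arm_command", "arguments": {
  "series": [
    {"delta_pos":[-0.005,-0.014,0],"rot":[0,0,0.055],"claw":-0.35},
    {"delta_pos":[-0.009,-0.029,0],"rot":[0,0,0.11],"claw":-0.35},
    {"delta_pos":[-0.011,-0.044,0],"rot":[0,0,0.166],"claw":-0.35},
    {"delta_pos":[-0.013,-0.059,0],"rot":[0,0,0.221],"claw":-0.35},
    {"delta_pos":[-0.013,-0.074,0],"rot":[0,0,0.276],"claw":-0.35}
  ]
}}

```text
t: 14.98
eef_pos: [0.4268, -0.1883, 0.1359]
eef_rot: [1.0, 0.023, -0.0, -0.001]
force: [0.2, -0.8, -0.3]
width: 0.0296
grip_force: 0.0
```

Call:
{"name": "arm_command", "arguments": {
  "series": [
    {"delta_pos":[0.001,-0.015,0],"rot":[0,0,0.056],"claw":-0.35},
    {"delta_pos":[0.004,-0.03,0],"rot":[0,0,0.111],"claw":-0.35},
    {"delta_pos":[0.008,-0.045,0],"rot":[0,0,0.167],"claw":-0.35},
    {"delta_pos":[0.013,-0.059,0],"rot":[0,0,0.222],"claw":-0.35},
    {"delta_pos":[0.019,-0.073,0],"rot":[0,0,0.277],"claw":-0.35}
  ]
}}

```text
t: 15.4
eef_pos: [0.442, -0.2464, 0.1357]
eef_rot: [0.971, 0.238, -0.0, -0.001]
force: [-0.2, 2.1, 1.0]
width: 0.0301
grip_force: 1.1
```

Call:
{"name": "arm_command", "arguments": {
  "series": [
    {"delta_pos":[0.008,-0.013,0],"rot":[0,0,0.056],"claw":-0.35},
    {"delta_pos":[0.017,-0.026,0],"rot":[0,0,0.111],"claw":-0.35},
    {"delta_pos":[0.026,-0.037,0],"rot":[0,0,0.167],"claw":-0.35},
    {"delta_pos":[0.037,-0.048,0],"rot":[0,0,0.222],"claw":-0.35},
    {"delta_pos":[0.049,-0.058,0],"rot":[0,0,0.277],"claw":-0.35}
  ]
}}

```text
t: 15.82
eef_pos: [0.4815, -0.2932, 0.1357]
eef_rot: [0.897, 0.442, 0.0, -0.001]
force: [-0.2, 0.2, -0.4]
width: 0.0302
grip_force: 0.4
```

Call:
{"name": "arm_command", "arguments": {
  "series": [
    {"delta_pos":[0,0,0],"rot":[0,0,0],"claw":-0.35},
    {"delta_pos":[-0.003,0.002,0],"rot":[0,0,-0.013],"claw":-0.35},
    {"delta_pos":[-0.006,0.005,0],"rot":[0,0,-0.028],"claw":-0.35},
    {"delta_pos":[-0.01,0.008,0],"rot":[0,0,-0.043],"claw":-0.35},
    {"delta_pos":[-0.012,0.01,0],"rot":[0,0,-0.057],"claw":-0.35}
  ]
}}

```text
t: 16.23
eef_pos: [0.4707, -0.2842, 0.136]
eef_rot: [0.918, 0.398, -0.0, -0.0]
force: [0.1, 0.1, -0.3]
width: 0.0298
grip_force: 0.1
```

```bash
python3 arc.py .82 .66 1; python3 arc.py .66 .04 3;echo; python3 arc.py .04 -.06 1; python3 arc.py -.06 -.76 3;echo; python3 arc.py -.76 -.84 1; python3 arc.py -.84 .92 4;python3 arc.py .92 .04 4
```

```text
[(-0.004, 0.004, -0.02), (-0.008, 0.008, -0.041), (-0.012, 0.012, -0.061), (-0.016, 0.016, -0.081), (-0.019, 0.021, -0.102)]
[(-0.005, 0.006, -0.026), (-0.009, 0.011, -0.052), (-0.012, 0.018, -0.079), (-0.016, 0.024, -0.105), (-0.019, 0.03, -0.131)]
[(-0.003, 0.007, -0.027), (-0.006, 0.014, -0.053), (-0.009, 0.02, -0.079), (-0.011, 0.027, -0.106), (-0.013, 0.034, -0.132)]
[(-0.001, 0.007, -0.026), (-0.003, 0.014, -0.053), (-0.004, 0.022, -0.079), (-0.004, 0.029, -0.105), (-0.005, 0.036, -0.132)]

[(0.0, 0.004, -0.012), (0.0, 0.007, -0.025), (0.0, 0.01, -0.038), (0.0, 0.014, -0.05), (0.0, 0.017, -0.063)]
[(0.001, 0.009, -0.03), (0.002, 0.017, -0.06), (0.003, 0.025, -0.089), (0.005, 0.033, -0.119), (0.007, 0.041, -0.149)]
[(0.003, 0.007, -0.029), (0.006, 0.015, -0.059), (0.009, 0.022, -0.089), (0.013, 0.03, -0.119), (0.017, 0.037, -0.148)]
[(0.004, 0.007, -0.03), (0.009, 0.014, -0.06), (0.013, 0.02, -0.089), (0.019, 0.027, -0.119), (0.024, 0.033, -0.149)]

[(0.002, 0.002, -0.01), (0.004, 0.004, -0.02), (0.006, 0.006, -0.03), (0.008, 0.007, -0.041), (0.01, 0.009, -0.051)]
[(-0.011, -0.0
[... 267 characters left out ...]
.031, 0.113), (0.008, -0.045, 0.169), (0.013, -0.06, 0.225), (0.02, -0.074, 0.281)]
[(0.007, -0.013, 0.056), (0.016, -0.026, 0.112), (0.026, -0.038, 0.168), (0.037, -0.048, 0.224), (0.049, -0.058, 0.28)]
[(-0.006, 0.005, -0.028), (-0.012, 0.01, -0.056), (-0.017, 0.015, -0.084), (-0.023, 0.02, -0.112), (-0.028, 0.026, -0.14)]
[(-0.005, 0.006, -0.028), (-0.009, 0.012, -0.056), (-0.014, 0.019, -0.084), (-0.018, 0.025, -0.112), (-0.021, 0.032, -0.14)]
[(-0.004, 0.007, -0.028), (-0.007, 0.014, -0.056), (-0.01, 0.021, -0.084), (-0.012, 0.029, -0.112), (-0.014, 0.036, -0.14)]
[(-0.002, 0.007, -0.028), (-0.003, 0.015, -0.057), (-0.005, 0.023, -0.085), (-0.005, 0.03, -0.113), (-0.006, 0.038, -0.141)]
```

Call:
{"name": "arm_command", "arguments": {
  "series": [
    {"delta_pos":[-0.004,0.004,0],"rot":[0,0,-0.021],"claw":-0.35},
    {"delta_pos":[-0.008,0.008,0],"rot":[0,0,-0.041],"claw":-0.35},
    {"delta_pos":[-0.012,0.012,0],"rot":[0,0,-0.061],"claw":-0.35},
    {"delta_pos":[-0.016,0.016,0],"rot":[0,0,-0.082],"claw":-0.35},
    {"delta_pos":[-0.019,0.021,0],"rot":[0,0,-0.102],"claw":-0.35}
  ]
}}

```text
t: 16.65
eef_pos: [0.4575, -0.2687, 0.1368]
eef_rot: [0.946, 0.323, 0.001, 0.001]
force: [2.6, -3.3, -0.1]
width: 0.0299
grip_force: 2.4
```

Call:
{"name": "arm_command", "arguments": {
  "series": [
    {"delta_pos":[-0.005,0.006,0],"rot":[0,0,-0.026],"claw":-0.35},
    {"delta_pos":[-0.009,0.011,0],"rot":[0,0,-0.052],"claw":-0.35},
    {"delta_pos":[-0.012,0.018,0],"rot":[0,0,-0.079],"claw":-0.35},
    {"delta_pos":[-0.016,0.024,0],"rot":[0,0,-0.105],"claw":-0.35},
    {"delta_pos":[-0.019,0.03,0],"rot":[0,0,-0.131],"claw":-0.35}
  ]
}}

```text
t: 17.07
eef_pos: [0.4421, -0.2448, 0.1368]
eef_rot: [0.975, 0.224, 0.001, 0.001]
force: [2.9, -3.9, -0.7]
width: 0.0298
grip_force: 2.4
```

Call:
{"name": "arm_command", "arguments": {
  "series": [
    {"delta_pos":[-0.003,0.007,0],"rot":[0,0,-0.027],"claw":-0.35},
    {"delta_pos":[-0.006,0.014,0],"rot":[0,0,-0.053],"claw":-0.35},
    {"delta_pos":[-0.009,0.02,0],"rot":[0,0,-0.079],"claw":-0.35},
    {"delta_pos":[-0.011,0.027,0],"rot":[0,0,-0.106],"claw":-0.35},
    {"delta_pos":[-0.013,0.034,0],"rot":[0,0,-0.132],"claw":-0.35}
  ]
}}

```text
t: 17.48
eef_pos: [0.4317, -0.2178, 0.1368]
eef_rot: [0.993, 0.121, 0.001, 0.001]
force: [3.0, -3.9, -0.6]
width: 0.0299
grip_force: 2.4
```

Call:
{"name": "arm_command", "arguments": {
  "series": [
    {"delta_pos":[-0.001,0.007,0],"rot":[0,0,-0.026],"claw":-0.35},
    {"delta_pos":[-0.003,0.014,0],"rot":[0,0,-0.053],"claw":-0.35},
    {"delta_pos":[-0.004,0.022,0],"rot":[0,0,-0.079],"claw":-0.35},
    {"delta_pos":[-0.004,0.029,0],"rot":[0,0,-0.105],"claw":-0.35},
    {"delta_pos":[-0.005,0.036,0],"rot":[0,0,-0.132],"claw":-0.35}
  ]
}}

```text
t: 17.9
eef_pos: [0.4272, -0.189, 0.1366]
eef_rot: [1.0, 0.018, 0.001, 0.001]
force: [2.2, -4.4, 0.3]
width: 0.0297
grip_force: 2.3
```

Call:
{"name": "arm_command", "arguments": {
  "series": [
    {"delta_pos":[0,0.002,0],"rot":[0,0,-0.008],"claw":-0.35},
    {"delta_pos":[0,0.004,0],"rot":[0,0,-0.015],"claw":-0.35},
    {"delta_pos":[0,0.006,0],"rot":[0,0,-0.022],"claw":-0.35},
    {"delta_pos":[0,0.006,0],"rot":[0,0,-0.022],"claw":-0.35},
    {"delta_pos":[0,0.006,0],"rot":[0,0,-0.022],"claw":-0.35}
  ]
}}

```text
t: 18.32
eef_pos: [0.427, -0.1839, 0.1361]
eef_rot: [1.0, 0.003, 0.0, 0.0]
force: [1.1, -4.5, 0.9]
width: 0.0302
grip_force: 2.0
```

Call:
{"name": "arm_command", "arguments": {
  "series": [
    {"delta_pos":[0,0.002,0],"rot":[0,0,-0.007],"claw":-0.35},
    {"delta_pos":[0,0.004,0],"rot":[0,0,-0.014],"claw":-0.35},
    {"delta_pos":[0,0.004,0],"rot":[0,0,-0.014],"claw":-0.35},
    {"delta_pos":[0,0.004,0],"rot":[0,0,-0.014],"claw":-0.35},
    {"delta_pos":[0,0.004,0],"rot":[0,0,-0.014],"claw":-0.35}
  ]
}}

```text
t: 18.73
eef_pos: [0.4269, -0.1804, 0.1359]
eef_rot: [1.0, -0.008, -0.0, -0.0]
force: [0.3, -3.9, 1.1]
width: 0.0298
grip_force: 2.0
```

Call:
{"name": "arm_command", "arguments": {
  "series": [
    {"delta_pos":[0,0.002,0],"rot":[0,0,-0.007],"claw":-0.35},
    {"delta_pos":[0,0.004,0],"rot":[0,0,-0.014],"claw":-0.35},
    {"delta_pos":[0,0.004,0],"rot":[0,0,-0.014],"claw":-0.35},
    {"delta_pos":[0,0.004,0],"rot":[0,0,-0.014],"claw":-0.35},
    {"delta_pos":[0,0.004,0],"rot":[0,0,-0.014],"claw":-0.35}
  ]
}}

```text
t: 19.15
eef_pos: [0.427, -0.1771, 0.1359]
eef_rot: [1.0, -0.019, 0.0, -0.0]
force: [1.9, -4.0, 1.3]
width: 0.0294
grip_force: 1.8
```

Call:
{"name": "arm_command", "arguments": {
  "series": [
    {"delta_pos":[0,0.002,0],"rot":[0,0,-0.007],"claw":-0.35},
    {"delta_pos":[0,0.004,0],"rot":[0,0,-0.014],"claw":-0.35},
    {"delta_pos":[0,0.005,0],"rot":[0,0,-0.018],"claw":-0.35},
    {"delta_pos":[0,0.005,0],"rot":[0,0,-0.018],"claw":-0.35},
    {"delta_pos":[0,0.005,0],"rot":[0,0,-0.018],"claw":-0.35}
  ]
}}

```text
t: 19.57
eef_pos: [0.4273, -0.175, 0.1362]
eef_rot: [0.999, -0.034, 0.001, 0.001]
force: [1.2, -10.3, 0.6]
width: 0.0298
grip_force: 5.3
```

Call:
{"name": "arm_command", "arguments": {
  "series": [
    {"delta_pos":[0,0.001,0],"rot":[0,0,0],"claw":-0.35},
    {"delta_pos":[0,0.001,0],"rot":[0,0,0],"claw":-0.35},
    {"delta_pos":[0,0.001,0],"rot":[0,0,0],"claw":-0.35},
    {"delta_pos":[0,0.001,0],"rot":[0,0,0],"claw":-0.35},
    {"delta_pos":[0,0.001,0],"rot":[0,0,0],"claw":-0.35}
  ]
}}

```text
t: 19.98
eef_pos: [0.4273, -0.1746, 0.1362]
eef_rot: [0.999, -0.034, 0.001, 0.001]
force: [1.8, -12.2, 0.5]
width: 0.03
grip_force: 6.2
```

Call:
{"name": "arm_command", "arguments": {
  "series": [
    {"delta_pos":[0,0.001,0],"rot":[0,0,0],"claw":-0.35},
    {"delta_pos":[0,0.001,0],"rot":[0,0,0],"claw":-0.35},
    {"delta_pos":[0,0.001,0],"rot":[0,0,0],"claw":-0.35},
    {"delta_pos":[0,0.001,0],"rot":[0,0,0],"claw":-0.35},
    {"delta_pos":[0,0.001,0],"rot":[0,0,0],"claw":-0.35}
  ]
}}

```text
t: 20.4
eef_pos: [0.4273, -0.1743, 0.1363]
eef_rot: [0.999, -0.034, 0.001, 0.001]
force: [1.4, -14.7, 0.5]
width: 0.0299
grip_force: 7.0
```

Call:
{"name": "arm_command", "arguments": {
  "series": [
    {"delta_pos":[0,0,0],"rot":[0,0,0],"claw":-0.35},
    {"delta_pos":[0,0,0],"rot":[0,0,0],"claw":-0.35},
    {"delta_pos":[0,0,0],"rot":[0,0,0],"claw":-0.35},
    {"delta_pos":[0,0,0],"rot":[0,0,0],"claw":-0.35},
    {"delta_pos":[0,0,0],"rot":[0,0,0],"claw":-0.35}
  ]
}}

```text
t: 20.82
eef_pos: [0.4273, -0.1743, 0.1363]
eef_rot: [0.999, -0.034, 0.001, 0.001]
force: [2.4, -13.6, 0.4]
width: 0.0295
grip_force: 7.0
```

Call:
{"name": "arm_command", "arguments": {
  "series": [
    {"delta_pos":[0,0.001,0],"rot":[0,0,0],"claw":-0.35},
    {"delta_pos":[0,0.001,0],"rot":[0,0,0],"claw":-0.35},
    {"delta_pos":[0,0.001,0],"rot":[0,0,0],"claw":-0.35},
    {"delta_pos":[0,0.001,0],"rot":[0,0,0],"claw":-0.35},
    {"delta_pos":[0,0.001,0],"rot":[0,0,0],"claw":-0.35}
  ]
}}

```text
t: 21.23
eef_pos: [0.4273, -0.174, 0.1363]
eef_rot: [0.999, -0.035, 0.001, 0.002]
force: [1.7, -15.4, -0.4]
width: 0.0298
grip_force: 8.0
```

Call:
{"name": "arm_command", "arguments": {
  "series": [
    {"delta_pos":[0,-0.003,0],"rot":[0,0,0],"claw":-0.35},
    {"delta_pos":[0,-0.006,0],"rot":[0,0,0],"claw":-0.35},
    {"delta_pos":[0,-0.01,0],"rot":[0,0,0],"claw":-0.2},
    {"delta_pos":[0,-0.011,0],"rot":[0,0,0],"claw":-0.1},
    {"delta_pos":[0,-0.011,0],"rot":[0,0,0],"claw":0}
  ]
}}

```text
t: 21.65
eef_pos: [0.4263, -0.1791, 0.1356]
eef_rot: [0.999, -0.033, -0.001, -0.0]
force: [-0.2, -0.1, 0.0]
width: 0.0437
grip_force: 0.0
```

Call:
{"name": "arm_command", "arguments": {
  "series": [
    {"delta_pos":[0,0,0],"rot":[0,0,0],"claw":0},
    {"delta_pos":[0,0,0.03],"rot":[0,0,0],"claw":0},
    {"delta_pos":[0,0,0.07],"rot":[0,0,0],"claw":0},
    {"delta_pos":[0,0,0.11],"rot":[0,0,0],"claw":0},
    {"delta_pos":[0,0,0.14],"rot":[0,0,0],"claw":0}
  ]
}}

```text
t: 22.07
eef_pos: [0.4271, -0.1791, 0.2501]
eef_rot: [0.999, -0.033, 0.0, -0.0]
force: [0.5, -0.4, -1.1]
width: 0.0463
grip_force: 0.0
```

Run:
```python
from h import *
a=grab('wrist','w5'); s=r.read_state();print(s['eef_pos'],s['force'],s['t'])
```

```text
[ 0.42906427 -0.17969772  0.25398797] [ 1.97086934 -0.62438198  3.25183542] 22.1167
```

View pics/w5.png

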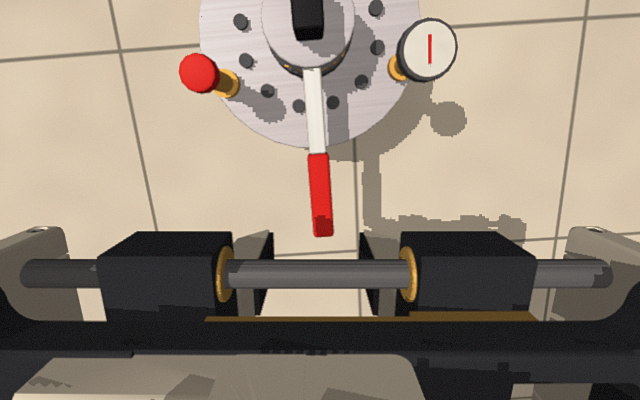

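The view shows the lever seated on the spindle with the fingers clear of it; the red end is at about (320,195), and both fittings are clear of the bar. I'll let the arm settle, check the seated height and hand in.

Call:
{"name": "arm_command", "arguments": {
  "series": [
    {"delta_pos":[0,0,0.01],"rot":[0,0,0],"claw":0},
    {"delta_pos":[0,0,0.02],"rot":[0,0,0],"claw":0},
    {"delta_pos":[0,0,0.02],"rot":[0,0,0],"claw":0},
    {"delta_pos":[0,0,0.02],"rot":[0,0,0],"claw":0},
    {"delta_pos":[0,0,0.02],"rot":[0,0,0],"claw":0}
  ]
}}

```text
t: 22.53
eef_pos: [0.4264, -0.1795, 0.263]
eef_rot: [0.999, -0.033, -0.001, -0.0]
force: [0.1, -0.3, -0.2]
width: 0.0456
grip_force: 0.0
```

Run:
```python
from h import *
d=load('w5'); print([w(d,*p).round(4) for p in [(318,170),(320,200),(308,20),(295,45)]])
z=w(d,318,170)[2]
if z<.141: print(r.sign_off())
```

```text
[array([ 0.4544, -0.1829,  0.1345]), array([ 0.4292, -0.1829,  0.1343]), array([ 0.5537, -0.1829,  0.1724]), array([ 0.5471, -0.1722,  0.1396])]
the job is handed in; nothing more can be done
None
```

I set the lever on the spindle and tightened it clockwise until it came up solid near mid-gap, leaned on it at about 12–15 N for roughly 1.5 s, then let go with the lever seated; I handed the job in at about 22.5 s without a final picture check of the bottle, jar and beaker, which the arm did not go near.

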